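# Shut down the bench burner and tuck in its cover

## Robot

A 7-joint arm with a two-finger parallel gripper is mounted at the origin on the work surface. World frame = base frame: x ahead of the robot, y to its left, z up, the work surface at z = 0. Lengths are in m, angles in rad, forces in N, time in s.
With the tool pointing down it reaches from about 0.425 to 0.95 m from the base axis. Payload 4.7 kg.
Tool frame: the origin (TCP) lies on the centre line of the jaws, within the pads' length; the fingertips stand 11 mm ahead of it and the grasp point (between the pads) lies 8 mm behind it (bot.tcp_to_tips is the distance from the TCP to the fingertips, in m); z points along the fingers, y is the line along which they close (so a half turn about z gives the same grasp; the last joint's range is limited). The gripper opens to 85 mm and grips with 20 to 120 N. Pads are 22 mm wide; open, the fingers measure 114 mm over their backs; the gripper's body (76 mm by 85 mm) begins 54 mm behind the grasp point. The pads swing forward as they close: fully open they stand 13 mm farther back than shut.
Start: joints at [1.275, 0.469, -0.049, 1.532, 0.024, 1.141, -0.082], TCP at [0.178, -0.651, 0.242] pointing down, gripper open.
Joint ranges: [-2.59, 2.59], [-0.33, 1.99], [-1.39, 1.29], [0.1, 2.45], [-1.04, 4.18], [0.21, 1.99], [-2.66, 2.66]. Speed limits (rad/s): [2.57, 2.57, 3.14, 3.14, 3.14, 3.14, 3.14].

## Interface

Orientations are given as a rotation vector (axis times angle).
In Python, from rig import bot, grab_frame, camera_params, job gives the robot as it stands. The module is installed in compiled form; this text tells all that it offers.
- The arm moves only by the tool jog_arm, never from a script. Its argument "deltas" is a list of rows, each an object with "delta_pos": the shift along the world's x, y, z normalised to -1 to 1, where 1 is 100 mm, a list of three; "twist": the turn, a rotation vector about the world's x, y, z normalised to -1 to 1, where 1 is 0.12 rad, a list of three. A call has 1 to 10 rows; each row shifts and turns the commanded pose from where the row before left it; what a row does not reach is not made up. A row lasts 1/10 s, in which the tool goes at most 50 mm and 8.59 degrees, less where a joint would pass 70% of its speed; a pose out of reach is approached as far as the arm can. A call with a number of a shift or a turn outside -1 to 1 is refused whole. A call with a gripper value outside its range is refused whole. "fingers" is the closure, from 0 (fully open) to 1 (shut), set as the call begins (left out, the last holds). The fingers move at their own pace and stop on an object; "newtons" is the grip in N (left out, the last holds). Time passes only in rows, so rows that do not move let the fingers close. It gives the time, the measured TCP pose, the force, the opening and the grip force at its end, in the units of the state.
- bot.get_obs(): the state, without advancing time (a new reading comes with each control period).
- grab_frame(name): name is "side" or "top"; returns (picture, depth): 420x560x3 uint8, red, green, blue; 420x560 float32, m along the optical axis (not along the pixel's ray), 0 where there is no reading.
- camera_params(name): a dict with "fx", "fy", "cx", "cy" (pixels), "R" (3x3) and "t" (3): a world point X has camera coordinates R X + t. Camera axes: x right, y down, z forward; pixel columns grow to the right and rows downward; lengths in m; the calibration is good to about 2 mm. A picture is of the moment at which its call begins. camera_params takes no time and is no camera call.
- job.sign_off(): hands the job in; it is judged then, once.
The state is a dict: "time": time; "q": joint angles; "qvel": joint speeds; "joint_torque": joint torques, N m; "ee_pos": TCP position; "tcp_rot": TCP orientation; "wrist_force": force on the tool from outside, world axes, zero at the start; "ft_torque": the same for the moment, N m; "width": opening from 0.0 (shut) to 1.0 (fully open); "grip_force": force on a finger pad.
Only numpy, scipy, OpenCV 4.12 (cv2) and the standard library are available. Lean on these libraries where they do the work, as an engineer would, in place of code of your own. Each camera call takes 0.05 s, during which the arm holds its last target. There are 200 camera calls.

## Task

Shut down the bench burner in the glass studio: first turn the gas knob clockwise (seen from above) all the way to its end stop, then fetch the flat metal cover plate by its upstand and lay it over the burner tile, centred and square, with the plain edge opposite the upstand tucked at least 25 mm under the loose hinged flap, without lifting the flap. Finish while still holding the plate, pressed firmly down flat on the burner's deck; do not let go, and leave the other things on the table where they are.

Things in the scene. Friction and masses are not known exactly. Their poses are not given: they have to be found in the camera images.
- burner_box: Fixed bench burner: low grey steel box, 220 (x) x 300 (y) x 45 mm high, origin at the centre of its underside on the table. Its flat top is the deck; a white perforated burner tile (90 x 70 mm, flush, centre at x 0, y -4 mm) lies in the deck. The plain sheet-steel flap covers the deck's +y end; the cover slides under it along the box's +y. The box's place and yaw vary.
- deck: The deck plate of the burner box, 220 x 300 x 8 mm, fixed to it; origin at the centre of its underside, 37 mm above the table, so the deck's upper face is 45 mm above the table.
- lip (a point): Point on the deck's upper face (45 mm above the table) straight below the middle of the flap's free edge; axes as the burner box (at x 0, y +42 mm of the box). The flap extends from here towards +y. The opening under the flap is 180 mm wide and 10 mm high (its free edge is bent up a little), and 58 mm deep to a solid ledge that stops the plate.
- flap (a joint): Loose sheet-steel flap (180 mm wide in x, 105 mm in y, 4 mm thick, 0.25 kg), hinged along its far (+y) edge 105 mm from the lip; 0 = lying shut on its ledge 10 mm above the deck, grows (rad) as the free edge lifts; falls shut by its own weight. 0.1 rad is 10 mm of lift at the lip.
- cover: Loose cover plate of bare aluminium, about 0.2 to 0.4 kg: flat sheet 130 (x) x 140 (y) x 4 mm, with a 10 mm thick upright flange (upstand) along its -y edge, 100 mm long in x, rising to 44 mm above the underside. Origin at the centre of the underside of the sheet, z up. Starts flat on the table.
- cover_edge (a point): Middle of the cover's plain edge (y +70 mm, 2 mm above the underside): the edge to tuck under the flap.
- cover_grip (a point): Point to grip the cover's upstand from above: mid-length of the upstand (y -65 mm), 30 mm above the underside. Close the fingers along the cover's y axis (10 mm thick there).
- valve_block: Fixed brass gas valve block, 80 x 80 x 30 mm, origin at the centre of its underside; the knob stands on it. Its place and yaw vary.
- gas_knob (a joint): Black gas knob on the valve block: turning clockwise seen from above makes the value grow; 1.6 rad is the end stop (gas off), and it starts somewhere from 0.2 to 0.8. It stays where it is left (about 0.04 N m of friction).
- gas_knob_grip (a point): On the knob's axis, 67 mm above the table: height to grip its bar, which is 42 mm long (point's x axis, turning with the knob), 14 mm thick (close along the point's y) and reaches from 44 to 74 mm above the table.
- paperweight: Bystander: amber glass paperweight, 80 mm across, 75 mm high; leave it alone.
- tumbler: Bystander: green glass tumbler, 72 mm across, 95 mm high; leave it alone.
- paddle: Bystander: wooden-handled steel paddle lying flat, 280 mm long; leave it alone.
- cork_block: Bystander: cork block 70 x 100 x 35 mm; leave it alone.
- frit_jar: Bystander: closed glass jar, 60 mm across, 90 mm high; leave it alone.
- bowl: Bystander: blue ceramic bowl, 140 mm across, 60 mm high; leave it alone.
- brush: Bystander: brush lying flat, 200 mm long; leave it alone.
Mind the look-alikes: they are no part of the job. What is meant by the cover is not purple, and is the larger of those in its own colour.

How it is judged:
By the outcome, as a careful person would: the job done as asked, in the order asked, and still so for the second after the job is handed in, while the arm keeps its last pose, push and grip.
It also fails if it takes over 51 s, if anything falls off the work surface, if the arm or the gripper's body presses on something with over 40 N, if the wrist force passes 120 N, or if a joint passes its speed limit or range.

## Working session

There is one attempt and no reset: what is moved stays moved. The work goes in short steps, Python scripts to look and compute and a tool call to move; the robot and the scene stay as the last step left them, time stands still between calls to the robot, and variables do not carry over. Pictures are saved under pics/ and viewed, at most 10 in all, crops included, and the job is handed in when it is done.

Besides the shell and the picture viewer there is one more tool, called after ">>>" as name(argument=value, ...), one argument or row to a line, values as JSON. jog_arm: Moves the arm, as the interface text tells. Its arguments: {"type":"object","properties":{"deltas":{"type":"array"},"fingers":{"type":"number"},"newtons":{"type":"number"}},"required":["deltas"]}

```bash
mkdir -p pics
cat > h.py <<'E'
import numpy as np, cv2
from rig import bot, grab_frame, camera_params, job
def pts(name,d):
    p=camera_params(name);v,u=np.indices(d.shape)
    c=np.stack([(u-p['cx'])/p['fx']*d,(v-p['cy'])/p['fy']*d,d],-1)
    return (c-p['t'])@np.array(p['R'])
def snap(name):
    im,d=grab_frame(name);np.savez(f'{name}.npz',im=im,d=d);return im,d,pts(name,d)
E
python3 - <<'E'
from h import *
for n in('top','side'):
    im,d,P=snap(n);cv2.imwrite(f'pics/{n}0.png',im[...,::-1]);p=camera_params(n);print(n,p['fx'],p['cx'],p['cy'],p['R'],p['t'])
o=bot.get_obs();print({k:np.round(v,3) for k,v in o.items()},bot.tcp_to_tips)
E
```

```text
top 386.8487794096284 281.6226119874964 201.48517281716687 [[-0.01971493 -0.99965301 -0.01746951]
 [-0.98796184  0.02215991 -0.15310237]
 [ 0.15343637  0.01424081 -0.98805591]] [0.00854992 0.52376502 1.37832796]
side 457.1291590181632 279.80289499822624 214.15275337857045 [[-0.99927613 -0.03154397 -0.02126485]
 [ 0.00117654  0.53308623 -0.84606009]
 [ 0.0380241  -0.84547268 -0.53266323]] [0.53044087 0.07152629 1.64895965]
{'time': np.float64(0.1), 'q': array([ 1.275,  0.469, -0.049,  1.534,  0.024,  1.141, -0.082]), 'qvel': array([ 0.   , -0.003, -0.001, -0.002, -0.   , -0.   ,  0.   ]), 'joint_torque': array([ 1.0000e-03, -5.1152e+01, -4.7000e-02, -2.3839e+01,  1.1000e-02,
        4.0000e-03, -0.0000e+00]), 'ee_pos': array([ 0.178, -0.651,  0.241]), 'tcp_rot': array([-3.112, -0.418,  0.   ]), 'wrist_force': array([ 0.109, -0.381, -0.765]), 'ft_torque': array([ 0.032,  0.043, -0.005]), 'grip_force': np.float64(0.0), 'width': np.float64(1.003)} 0.011
```

View pics/top0.png

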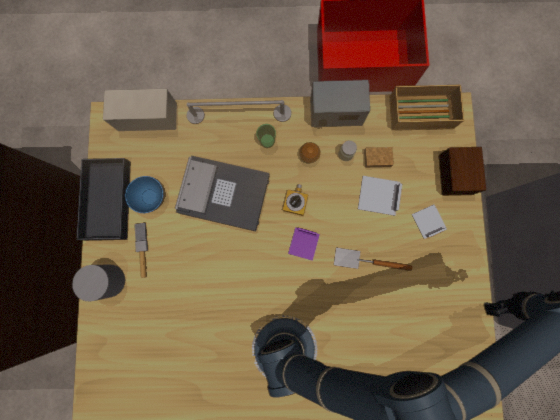

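View pics/side0.png

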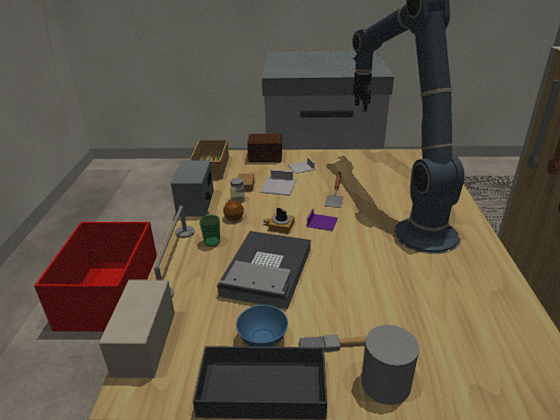

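The top picture shows the silver plate at (380,195), a smaller silver plate at (429,221) and a purple one at (304,243). The valve is at (295,202), and the burner at (223,193) has its flap on the left. By the description, the cover is the one at (380,195), so I'll check it in a crop.

Run:
```python
from h import *
im=np.load('top.npz')['im']
a=cv2.resize(im[165:235,350:450,::-1],(400,280),interpolation=cv2.INTER_CUBIC)
b=cv2.resize(im[180:225,270:334,::-1],(400,280),interpolation=cv2.INTER_CUBIC)
s=np.load('side.npz')['im']
c=cv2.resize(s[160:230,240:340,::-1],(400,280),interpolation=cv2.INTER_CUBIC)
e=cv2.resize(im[150:235,170:275,::-1],(400,280),interpolation=cv2.INTER_CUBIC)
x=np.vstack([np.hstack([a,b]),np.hstack([c,e])]);cv2.imwrite('pics/c1.png',cv2.convertScaleAbs(x,alpha=1.5))
for n,(r0,r1,c0,c1) in {'cover':(170,220,352,410),'valve':(180,220,275,315),'box':(150,235,170,275)}.items():
    z=np.load('top.npz');P=pts('top',z['d'])[r0:r1,c0:c1].reshape(-1,3)
    print(n,(z['d'][r0:r1,c0:c1]==0).mean(),np.histogram(P[:,2],bins=np.arange(-.01,.1,.005)))
```

```text
cover 0.003103448275862069 (array([  53,  646, 1394,  613,   59,    9,   13,    7,    8,   18,   39,
         30,    1,    0,    0,    0,    0,    0,    0,    0,    0]), array([-0.01 , -0.005,  0.   ,  0.005,  0.01 ,  0.015,  0.02 ,  0.025,
        0.03 ,  0.035,  0.04 ,  0.045,  0.05 ,  0.055,  0.06 ,  0.065,
        0.07 ,  0.075,  0.08 ,  0.085,  0.09 ,  0.095]))
valve 0.004375 (array([ 37, 436, 517,  91,   8,  11,  22,  98, 133, 114,  46,  23,   6,
         1,   1,   7,  27,  14,   0,   0,   0]), array([-0.01 , -0.005,  0.   ,  0.005,  0.01 ,  0.015,  0.02 ,  0.025,
        0.03 ,  0.035,  0.04 ,  0.045,  0.05 ,  0.055,  0.06 ,  0.065,
        0.07 ,  0.075,  0.08 ,  0.085,  0.09 ,  0.095]))
box 0.003249299719887955 (array([ 159, 1539, 1878,  327,   20,   12,   19,    9,   16,  119, 1255,
       1759,  367,  692,  634,   86,    1,    0,    0,    0,    0]), array([-0.01 , -0.005,  0.   ,  0.005,  0.01 ,  0.015,  0.02 ,  0.025,
        0.03 ,  0.035,  0.04 ,  0.045,  0.05 ,  0.055,  0.06 ,  0.065,
        0.07 ,  0.075,  0.08 ,  0.085,  0.09 ,  0.095]))
```

View pics/c1.png

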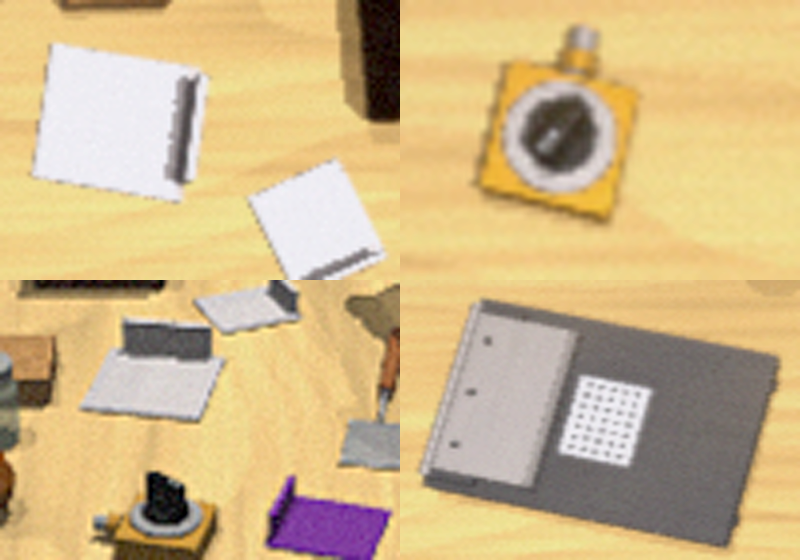

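The crop confirms the cover: the larger silver plate at (380,195), upstand on its right side. The flap is on the burner's left (+y) end, and the knob bar runs diagonally at (295,202). Now I'll measure.

```bash
cat > m.py <<'E'
from h import *
def ray(n,uv,z):
    p=camera_params(n);R=np.array(p['R']);C=-R.T@p['t'];uv=np.asarray(uv,float).reshape(-1,2)
    d=np.c_[(uv[:,0]-p['cx'])/p['fx'],(uv[:,1]-p['cy'])/p['fy'],np.ones(len(uv))]@R
    return C+d*((z-C[2])/d[:,2])[:,None]
def rect(P):
    (c,s,a)=cv2.minAreaRect((P[:,:2]*1000).astype(np.float32));return np.round(c,1),np.round(s,1),round(a,1)
def mask2(im,lo,hi,win):
    m=cv2.inRange(cv2.cvtColor(im,cv2.COLOR_RGB2HSV),lo,hi);w=np.zeros_like(m);r0,r1,c0,c1=win;w[r0:r1,c0:c1]=m[r0:r1,c0:c1]
    k,_=cv2.findContours(w,0,1);return max(k,key=cv2.contourArea)
def pca(Q):
    m=Q[:,:2].mean(0);w,v=np.linalg.eigh(np.cov((Q[:,:2]-m).T));return np.round(m*1000,1),np.round(np.sqrt(w)*1000,1),round(np.degrees(np.arctan2(v[1,1],v[0,1]))%180,1)
E
python3 - <<'E'
from m import *
for n,wins in {'top':((168,222,352,410),(178,220,275,320),(150,235,170,275)),'side':((160,200,255,300),(200,240,260,310),(228,310,215,315))}.items():
    z=np.load(n+'.npz');im,d=z['im'],z['d'];P=pts(n,d)
    p=camera_params(n);print(n,'cam',np.round(-np.array(p['R']).T@p['t'],3))
    sub=lambda w,lo,hi:(lambda Q:Q[(Q[:,2]>lo)&(Q[:,2]<hi)])(P[w[0]:w[1],w[2]:w[3]].reshape(-1,3))
    k=mask2(im,(0,0,120),(180,35,255),wins[0]);print('sheet',rect(ray(n,k,.004)),cv2.boundingRect(k))
    Q=sub(wins[0],.03,.06);print('upstand',len(Q),pca(Q),np.median(Q[:,2]),np.round(np.ptp(Q,axis=0),3))
    Q=sub(wins[1],.058,.085);print('knob',len(Q),pca(Q),np.median(Q[:,2]))
    k=mask2(im,(15,130,60),(30,255,255),wins[1]);print('block',rect(ray(n,k,.03)))
    Q=sub(wins[2],.04,.075);print('box',rect(Q),pca(Q),np.median(Q[:,2]))
    k=mask2(im,(0,0,175),(180,40,255),wins[2]);print('tile',rect(ray(n,k,.045)),cv2.boundingRect(k))
    k=mask2(im,(0,0,30),(180,80,105),wins[2]);print('darkdeck',rect(ray(n,k,.045)))
E
```

```text
top cam [ 0.306 -0.023  1.442]
sheet (array([ 544.8, -370.7]), array([149.7, 129.3]), 78.9) (358, 176, 44, 39)
upstand 96 (array([ 532.3, -428.1]), array([ 3.2, 29.9]), np.float64(168.8)) 0.043273709579521744 [0.099 0.027 0.022]
knob 49 (array([522.6, -51.4]), array([ 4.2, 12.3]), np.float64(140.0)) 0.07366988613160401
block (array([528.7, -52.3]), array([84.7, 98.4]), 75.5)
box (array([563.9, 217.4]), array([304.9, 221. ]), 75.8) (array([562. , 217.6]), array([63.4, 87.4]), np.float64(76.1)) 0.0476113322033441Traceback (most recent call last):
  File "<stdin>", line 11, in <module>
  File "m.py", line 10, in mask2
    k,_=cv2.findContours(w,0,1);return max(k,key=cv2.contourArea)
                                       ~~~^^^^^^^^^^^^^^^^^^^^^^^
ValueError: max() iterable argument is empty
```

```bash
cat > m2.py <<'E'
from m import *
for n,wins in {'top':((168,222,352,410),(178,220,275,320),(150,235,170,275),(178,210,210,240)),'side':((160,200,255,300),(200,240,260,310),(228,310,215,315),(248,274,245,290))}.items():
    z=np.load(n+'.npz');im,d=z['im'],z['d'];P=pts(n,d)
    sub=lambda w,lo,hi:(lambda Q:Q[(Q[:,2]>lo)&(Q[:,2]<hi)])(P[w[0]:w[1],w[2]:w[3]].reshape(-1,3))
    print(n)
    Q=sub(wins[0],.036,.06);print('upstand',len(Q),pca(Q),np.median(Q[:,2]))
    Q=sub(wins[1],.062,.085);print('knob',len(Q),pca(Q),rect(Q),np.median(Q[:,2]))
    Q=sub(wins[2],.04,.075);print('box',rect(Q),pca(Q))
    Q=sub(wins[2],.055,.075);print('flap',rect(Q),pca(Q),np.median(Q[:,2]))
    w=np.zeros(d.shape,np.uint8);a=wins[3];g=im.mean(2);w[a[0]:a[1],a[2]:a[3]]=(g[a[0]:a[1],a[2]:a[3]]>(130))*255
    w=cv2.morphologyEx(w,cv2.MORPH_CLOSE,np.ones((3,3)));w[:a[0]]=0
    k=max(cv2.findContours(w,0,1)[0],key=cv2.contourArea);print('tile',rect(ray(n,k,.045)),cv2.boundingRect(k))
E
python3 m2.py
```

```text
top
upstand 84 (array([ 532.4, -428.5]), array([ 3.1, 29. ]), np.float64(168.3)) 0.043760912282120645
knob 48 (array([522.6, -51.2]), array([ 4.2, 12.3]), np.float64(140.6)) (array([523.1, -51.6]), array([13.5, 41.8]), 50.2) 0.0737636740304314
box (array([563.9, 217.4]), array([304.9, 221. ]), 75.8) (array([562. , 217.6]), array([63.4, 87.4]), np.float64(76.1))
flap (array([563.3, 241.8]), array([263.6, 199.7]), 72.2) (array([586.2, 310.2]), array([33.4, 53.9]), np.float64(165.3)) 0.060086975752493214
tile (array([562.7, 211.6]), array([69.4, 88.5]), 75.5) (212, 179, 24, 27)
side
upstand 47 (array([ 539. , -425.8]), array([ 5. , 29.1]), np.float64(170.2)) 0.040531257428349954
knob 48 (array([528.1, -45.4]), array([ 4.9, 13. ]), np.float64(137.0)) (array([527.5, -48.2]), array([20.4, 41.9]), 35.0) 0.07049423000751182
box (array([627.2, 244.1]), array([388.4, 325.4]), 76.1) (array([569.3, 242.4]), array([65.4, 97.4]), np.float64(83.5))
flap (array([650.3, 273.3]), array([200.9, 432.9]), 47.2) (array([590.9, 317.6]), array([42.2, 62.3]), np.float64(139.3)) 0.05844933088609991
tile (array([565. , 208.8]), array([64.1, 88.5]), 76.8) (251, 252, 32, 16)
```

Bar direction is 140° about (523,-51). The cover's yaw is -11°, with its upstand at (532,-428). The box is at (564,216), yaw -14.2°, and the sizes fit those given. Moving above the knob, tool y to 50°.

>>> jog_arm(
  deltas=[
    {"delta_pos": [0.17,0.3,0],"twist": [0,0,0.9]},
    {"delta_pos": [0.17,0.3,0],"twist": [0,0,0.9]},
    {"delta_pos": [0.17,0.3,0],"twist": [0,0,0.9]},
    {"delta_pos": [0.17,0.3,0],"twist": [0,0,0.9]},
    {"delta_pos": [0.17,0.3,0],"twist": [0,0,0.9]},
    {"delta_pos": [0.17,0.3,0],"twist": [0,0,0.9]},
    {"delta_pos": [0.17,0.3,0],"twist": [0,0,0.9]},
    {"delta_pos": [0.17,0.3,0],"twist": [0,0,0.9]},
    {"delta_pos": [0.17,0.3,0],"twist": [0,0,0.9]},
    {"delta_pos": [0.17,0.3,0],"twist": [0,0,0.9]},
  ],
  fingers=0.3,
)

```text
time: 1.1
ee_pos: [0.3482, -0.3497, 0.2421]
tcp_rot: [-2.451, -1.964, 0.0]
wrist_force: [0.8, -0.2, 0.5]
width: 0.699
grip_force: 0.0
```

>>> jog_arm(
  deltas=[
    {"delta_pos": [0.17,0.3,0],"twist": [0,0,0.9]},
    {"delta_pos": [0.17,0.3,0],"twist": [0,0,0.9]},
    {"delta_pos": [0.17,0.3,0],"twist": [0,0,0.9]},
    {"delta_pos": [0.17,0.3,0],"twist": [0,0,0.9]},
    {"delta_pos": [0.17,0.3,0],"twist": [0,0,0.9]},
    {"delta_pos": [0.17,0.3,0],"twist": [0,0,0.9]},
    {"delta_pos": [0.17,0.3,0],"twist": [0,0,0.9]},
    {"delta_pos": [0.17,0.3,0],"twist": [0,0,0.9]},
    {"delta_pos": [0.17,0.3,0],"twist": [0,0,0.9]},
    {"delta_pos": [0.17,0.3,0],"twist": [0,0,0.9]},
  ],
)

```text
time: 2.1
ee_pos: [0.5182, -0.05, 0.2421]
tcp_rot: [-1.093, -2.945, 0.0]
wrist_force: [0.0, -0.2, -0.1]
width: 0.695
grip_force: 0.0
```

>>> jog_arm(
  deltas=[
    {"delta_pos": [0.05,-0.014,-0.3],"twist": [0,0,0.1]},
    {"delta_pos": [0,0,-0.4],"twist": [0,0,0]},
    {"delta_pos": [0,0,-0.4],"twist": [0,0,0]},
    {"delta_pos": [0,0,-0.4],"twist": [0,0,0]},
    {"delta_pos": [0,0,-0.2],"twist": [0,0,0]},
    {"delta_pos": [0,0,-0.1],"twist": [0,0,0]},
    {"delta_pos": [0,0,0],"twist": [0,0,0]},
  ],
)

```text
time: 2.8
ee_pos: [0.5222, -0.0524, 0.0613]
tcp_rot: [-1.08, -2.947, 0.001]
wrist_force: [-0.7, 0.0, 0.3]
width: 0.702
grip_force: 0.0
```

>>> jog_arm(
  deltas=[
    {"delta_pos": [0,0,0],"twist": [0,0,0]},
    {"delta_pos": [0,0,0],"twist": [0,0,0]},
    {"delta_pos": [0,0,0],"twist": [0,0,0]},
    {"delta_pos": [0,0,0],"twist": [0,0,0]},
    {"delta_pos": [0,0,0],"twist": [0,0,0]},
    {"delta_pos": [0,0,0],"twist": [0,0,0]},
    {"delta_pos": [0,0,0],"twist": [0,0,0]},
    {"delta_pos": [0,0,0],"twist": [0,0,0]},
  ],
  fingers=1,
  newtons=30,
)

```text
time: 3.6
ee_pos: [0.5244, -0.052, 0.0637]
tcp_rot: [1.08, 2.947, 0.002]
wrist_force: [0.4, 2.1, 7.3]
width: 0.156
grip_force: 34.8
```

```bash
python3 -c "
from h import *
o=bot.get_obs();print(np.round(o['ft_torque'],3),np.round(o['wrist_force'],2),np.round(o['q'],2))"
```

```text
[ 0.215 -0.041 -0.067] [0.43 2.12 7.27] [ 0.5   0.54 -0.62  2.02  0.47  0.72  0.46]
```

>>> jog_arm(
  deltas=[
    {"delta_pos": [0,0,0.01],"twist": [0,0,-0.7]},
    {"delta_pos": [0,0,0],"twist": [0,0,-0.7]},
    {"delta_pos": [0,0,0],"twist": [0,0,-0.7]},
    {"delta_pos": [0,0,0],"twist": [0,0,-0.7]},
    {"delta_pos": [0,0,0],"twist": [0,0,-0.7]},
    {"delta_pos": [0,0,0],"twist": [0,0,-0.7]},
    {"delta_pos": [0,0,0],"twist": [0,0,-0.7]},
    {"delta_pos": [0,0,0],"twist": [0,0,-0.7]},
    {"delta_pos": [0,0,0],"twist": [0,0,-0.7]},
    {"delta_pos": [0,0,0],"twist": [0,0,-0.7]},
  ],
)

```text
time: 4.6
ee_pos: [0.5241, -0.052, 0.0638]
tcp_rot: [2.192, 2.248, 0.004]
wrist_force: [1.7, 1.2, -1.0]
width: 0.153
grip_force: 33.7
```

```bash
python3 -c "
from h import *
o=bot.get_obs();print(np.round(o['ft_torque'],3),np.round(o['wrist_force'],2),np.round(o['q'],2))"
```

```text
[ 0.312 -0.367  0.066] [ 1.69  1.16 -0.95] [ 0.34  0.5  -0.41  2.02  0.31  0.68 -0.24]
```

>>> jog_arm(
  deltas=[
    {"delta_pos": [0,0,0],"twist": [0,0,-0.7]},
    {"delta_pos": [0,0,0],"twist": [0,0,-0.7]},
    {"delta_pos": [0,0,0],"twist": [0,0,-0.7]},
    {"delta_pos": [0,0,0],"twist": [0,0,-0.5]},
    {"delta_pos": [0,0,0],"twist": [0,0,-0.3]},
    {"delta_pos": [0,0,0],"twist": [0,0,0]},
  ],
)

```text
time: 5.2
ee_pos: [0.5241, -0.0519, 0.0637]
tcp_rot: [2.542, 1.843, 0.003]
wrist_force: [2.5, 1.8, 0.5]
width: 0.155
grip_force: 38.9
```

```bash
python3 -c "
from h import *
o=bot.get_obs();print(np.round(o['ft_torque'],3),np.round(o['wrist_force'],2),np.round(o['q'],2))"
```

```text
[ 0.353 -0.633  0.845] [2.5  1.83 0.52] [ 0.27  0.48 -0.32  2.03  0.24  0.66 -0.52]
```

>>> jog_arm(
  deltas=[
    {"delta_pos": [0,0,0],"twist": [0,0,0]},
    {"delta_pos": [0,0,0],"twist": [0,0,0]},
    {"delta_pos": [0,0,0],"twist": [0,0,0]},
    {"delta_pos": [0,0,0],"twist": [0,0,0]},
    {"delta_pos": [0,0,0.2],"twist": [0,0,0]},
    {"delta_pos": [0,0,0.4],"twist": [0,0,0]},
    {"delta_pos": [0,0,0.4],"twist": [0,0,0]},
    {"delta_pos": [0,0,0.36],"twist": [0,0,0]},
  ],
  fingers=0.45,
)

```text
time: 6.0
ee_pos: [0.5227, -0.0526, 0.201]
tcp_rot: [-2.547, -1.839, -0.0]
wrist_force: [1.4, -0.1, -0.1]
width: 0.552
grip_force: 0.0
```

>>> jog_arm(
  deltas=[
    {"delta_pos": [0,-0.32,0],"twist": [0,0,-1]},
    {"delta_pos": [0,-0.32,0],"twist": [0,0,-1]},
    {"delta_pos": [0,-0.32,0],"twist": [0,0,-1]},
    {"delta_pos": [0,-0.32,0],"twist": [0,0,-1]},
    {"delta_pos": [0,-0.32,0],"twist": [0,0,-1]},
    {"delta_pos": [0,-0.32,0],"twist": [0,0,-1]},
    {"delta_pos": [0,-0.32,0],"twist": [0,0,-1]},
    {"delta_pos": [0,-0.32,0],"twist": [0,0,-1]},
    {"delta_pos": [0,-0.32,0],"twist": [0,0,-1]},
    {"delta_pos": [0,-0.32,0],"twist": [0,0,-1]},
  ],
)

```text
time: 7.0
ee_pos: [0.5225, -0.3737, 0.1991]
tcp_rot: [-3.14, -0.071, 0.001]
wrist_force: [0.9, -0.5, 0.1]
width: 0.551
grip_force: 0.0
```

>>> jog_arm(
  deltas=[
    {"delta_pos": [0.04,-0.28,0],"twist": [0,0,-1]},
    {"delta_pos": [0.04,-0.27,0],"twist": [0,0,-1]},
    {"delta_pos": [0,0,0],"twist": [0,0,0]},
  ],
)

```text
time: 7.3
ee_pos: [0.5293, -0.4321, 0.1987]
tcp_rot: [3.124, -0.307, -0.002]
wrist_force: [-0.3, 0.2, -0.2]
width: 0.546
grip_force: 0.0
```

Run:
```python
from m import *
im,d,P=snap('top')
Q=P[178:220,275:320].reshape(-1,3);Q=Q[(Q[:,2]>.062)&(Q[:,2]<.085)];print('knob',len(Q),pca(Q))
im,d,P=snap('side')
Q=P[200:240,260:310].reshape(-1,3);Q=Q[(Q[:,2]>.062)&(Q[:,2]<.085)];print('knob',len(Q),pca(Q))
print(bot.get_obs()['q'])
```

```text
knob 49 (array([522.3, -51.9]), array([ 4.3, 11.8]), np.float64(73.8))
knob 35 (array([527.9, -45.2]), array([ 4.1, 14.2]), np.float64(76.9))
[ 0.5817041   0.51334469  0.05053974  1.56649526 -0.02868537  1.06407617
 -1.12019455]
```

The knob reads 73.8°, about 1.60 rad, so it is at the stop. Now lowering onto the upstand.

>>> jog_arm(
  deltas=[
    {"delta_pos": [0.03,0.038,-0.3],"twist": [0,0,0]},
    {"delta_pos": [0,0,-0.4],"twist": [0,0,0]},
    {"delta_pos": [0,0,-0.4],"twist": [0,0,0]},
    {"delta_pos": [0,0,-0.3],"twist": [0,0,0]},
    {"delta_pos": [0,0,-0.2],"twist": [0,0,0]},
    {"delta_pos": [0,0,-0.14],"twist": [0,0,0]},
    {"delta_pos": [0,0,0],"twist": [0,0,0]},
    {"delta_pos": [0,0,0],"twist": [0,0,0]},
  ],
)

```text
time: 8.2
ee_pos: [0.5347, -0.4234, 0.0262]
tcp_rot: [3.127, -0.295, 0.002]
wrist_force: [0.0, -0.1, 0.2]
width: 0.55
grip_force: 0.0
```

>>> jog_arm(
  deltas=[
    {"delta_pos": [0,0,0],"twist": [0,0,0]},
    {"delta_pos": [0,0,0],"twist": [0,0,0]},
    {"delta_pos": [0,0,0],"twist": [0,0,0]},
    {"delta_pos": [0,0,0],"twist": [0,0,0]},
    {"delta_pos": [0,0,0],"twist": [0,0,0]},
    {"delta_pos": [0,0,0],"twist": [0,0,0]},
    {"delta_pos": [0,0,0],"twist": [0,0,0]},
    {"delta_pos": [0,0,0],"twist": [0,0,0]},
  ],
  fingers=1,
  newtons=70,
)

```text
time: 9.0
ee_pos: [0.5347, -0.4249, 0.0271]
tcp_rot: [3.126, -0.297, 0.004]
wrist_force: [-1.9, 0.9, 6.5]
width: 0.1
grip_force: 71.1
```

```bash
python3 -c "
from h import *
o=bot.get_obs();print(np.round(o['ft_torque'],3),np.round(o['tcp_rot'],4),np.round(o['ee_pos'],4))"
```

```text
[-0.089  0.15  -0.007] [ 3.1256 -0.2972  0.0038] [ 0.5347 -0.4249  0.0271]
```

>>> jog_arm(
  deltas=[
    {"delta_pos": [0,0,0.05],"twist": [0,0,0]},
    {"delta_pos": [0,0,0.15],"twist": [0,0,0]},
    {"delta_pos": [0,0,0.3],"twist": [0,0,0]},
    {"delta_pos": [0,0,0.4],"twist": [0,0,0]},
    {"delta_pos": [0,0,0.4],"twist": [0,0,0]},
    {"delta_pos": [0,0,0.2],"twist": [0,0,0]},
    {"delta_pos": [0,0.1,0.1],"twist": [0,0,0]},
    {"delta_pos": [0,0.2,0],"twist": [0,0,0]},
    {"delta_pos": [0,0.3,0],"twist": [0,0,0]},
    {"delta_pos": [0,0.35,0],"twist": [0,0,0]},
  ],
)

```text
time: 10.0
ee_pos: [0.5327, -0.3273, 0.1843]
tcp_rot: [-3.127, 0.299, 0.004]
wrist_force: [0.7, -0.0, -2.4]
width: 0.103
grip_force: 69.9
```

>>> jog_arm(
  deltas=[
    {"delta_pos": [0,0.38,0],"twist": [0,0,0]},
    {"delta_pos": [0,0.38,0],"twist": [0,0,0]},
    {"delta_pos": [0,0.38,0],"twist": [0,0,0]},
    {"delta_pos": [0,0.38,0],"twist": [0,0,-0.1]},
    {"delta_pos": [0,0.38,0],"twist": [0,0,-0.1]},
    {"delta_pos": [0,0.38,0],"twist": [0,0,-0.1]},
    {"delta_pos": [0,0.38,0],"twist": [0,0,-0.14]},
    {"delta_pos": [0,0.3,0],"twist": [0,0,0]},
    {"delta_pos": [0,0.2,0],"twist": [0,0,0]},
    {"delta_pos": [0,0.1,0],"twist": [0,0,0]},
  ],
)

```text
time: 11.0
ee_pos: [0.5324, 0.0006, 0.1846]
tcp_rot: [-3.119, 0.372, 0.004]
wrist_force: [-0.0, 0.3, -3.1]
width: 0.104
grip_force: 69.9
```

Run:
```python
from h import *
im,d,P=snap('top');im2,d2,P2=snap('side')
cv2.imwrite('pics/t2.png',np.hstack([cv2.resize(im[120:270,150:350,::-1],(400,300)),cv2.resize(im2[120:330,170:450,::-1],(400,300))]))
o=bot.get_obs();print(np.round(o['tcp_rot'],4),np.round(o['ee_pos'],4))
```

```text
[-3.1191e+00  3.7410e-01  2.6000e-03] [ 0.5331 -0.0009  0.1848]
```

View pics/t2.png

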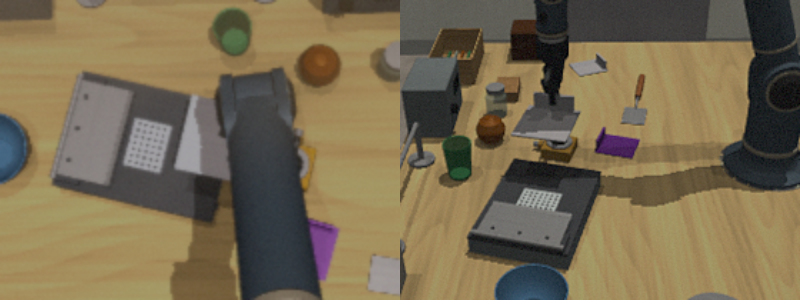

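Plate is held, its plain edge pointing at the flap. Top crop: edge near (195,135). Side crop: plate at (545,123). I'll measure its tilt and its offset in the grip.

```bash
cat > tilt.py <<'E'
from m import *
import sys
z0=float(sys.argv[1]);o=bot.get_obs()
e=o['ee_pos'];a=np.arctan2(o['tcp_rot'][1],o['tcp_rot'][0])
th=2*a-np.pi/2; y=-np.array([np.cos(th),np.sin(th)]);x=np.array([y[1],-y[0]]);print('tool y deg',np.degrees(np.arctan2(y[1],y[0])))
for n in('side','top'):
    z=np.load(n+'.npz');P=pts(n,z['d'])
    L=np.stack([(P[...,:2]-e[:2])@x,(P[...,:2]-e[:2])@y,P[...,2]],-1)
    m=(abs(L[...,2]-z0)<.02)&(abs(L[...,0])<.09)&(L[...,1]>.022)&(L[...,1]<.16)&(z['d']>0)
    Q=L[m];
    if len(Q)<50: print(n,len(Q));continue
    A=np.c_[Q,np.ones(len(Q))];
    for _ in range(3):
        c,*_=np.linalg.lstsq(np.c_[Q[:,:2],np.ones(len(Q))],Q[:,2],rcond=None);r=Q[:,2]-np.c_[Q[:,:2],np.ones(len(Q))]@c;Q=Q[abs(r)<.008]
    print(n,len(Q),'slope x,y deg',np.degrees(c[:2]).round(2),'z at y=.065',c[1]*.065+c[2],'rms',r.std(),'ext',Q.min(0).round(4),Q.max(0).round(4))
    ww=(m.astype(np.uint8))*255;k=max(cv2.findContours(ww,0,1)[0],key=cv2.contourArea)
    W=ray(n,k,z0);l=np.c_[(W[:,:2]-e[:2])@x,(W[:,:2]-e[:2])@y];print('rect in tool frame',rect(l),l.min(0).round(4),l.max(0).round(4))
    # far edge line
    b=l[(l[:,1]>np.percentile(l[:,1],99)-.012)&(abs(l[:,0]-np.median(l[:,0]))<.05)]
    bins={}
    for p in l: bins.setdefault(round(p[0]/.004),[]).append(p[1])
    s=np.array([(i*.004,max(v)) for i,v in bins.items() if max(v)>.12])
    if len(s)>3:f=np.polyfit(s[:,0],s[:,1],1);print('far edge: slope deg',np.degrees(f[0]),'y at x=0',f[1],len(s))
E
python3 tilt.py 0.162
```

```text
tool y deg 76.32247093311379
side 765 slope x,y deg [-0.25 -0.22] z at y=.065 0.16066881929921778 rms 0.0018447553734456338 ext [-0.0632  0.0222  0.1551] [0.0679 0.1437 0.1679]
rect in tool frame (array([ 1.1, 81.5]), array([130.9, 129.2]), 0.1) [-0.0643  0.0168] [0.0665 0.1462]
far edge: slope deg -0.6531470452510748 y at x=0 0.14289198112802715 32
top 776 slope x,y deg [-0.61  0.41] z at y=.065 0.16166579611076687 rms 0.0024792342650535944 ext [-0.0669  0.0419  0.1544] [0.0643 0.1371 0.1697]
rect in tool frame (array([-1.7, 89.1]), array([130.1,  93.9]), 0.1) [-0.0668  0.0422] [0.0633 0.1361]
far edge: slope deg 0.124705060807082 y at x=0 0.13439921726494522 34
```

>>> jog_arm(
  deltas=[
    {"delta_pos": [0.02,0.25,0],"twist": [0,0,-0.07]},
    {"delta_pos": [0.02,0.35,0],"twist": [0,0,0]},
    {"delta_pos": [0.026,0.35,0],"twist": [0,0,0]},
    {"delta_pos": [0,0.2,-0.1],"twist": [0,0,0]},
    {"delta_pos": [0,0,-0.3],"twist": [0,0,0]},
    {"delta_pos": [0,0,-0.3],"twist": [0,0,0]},
    {"delta_pos": [0,0,-0.2],"twist": [0,0,0]},
    {"delta_pos": [0,0,-0.12],"twist": [0,0,0]},
    {"delta_pos": [0,0,0],"twist": [0,0,0]},
    {"delta_pos": [0,0,0],"twist": [0,0,0]},
  ],
)

```text
time: 12.1
ee_pos: [0.5413, 0.1117, 0.0839]
tcp_rot: [3.117, -0.394, 0.001]
wrist_force: [0.3, 0.3, -2.5]
width: 0.101
grip_force: 69.9
```

```bash
python3 - <<'E'
from h import *
im,d,P=snap('top');im2,d2,P2=snap('side')
cv2.imwrite('pics/t3.png',np.hstack([cv2.resize(im[140:245,165:305,::-1],(400,300)),cv2.resize(im2[190:340,180:380,::-1],(400,300))]))
o=bot.get_obs();print(np.round(o['tcp_rot'],4),np.round(o['ee_pos'],4))
E
python3 tilt.py 0.0585
```

```text
[-3.1162  0.3931 -0.0038] [0.5417 0.1122 0.0846]
tool y deg 75.61991255817831
side 991 slope x,y deg [ 0.18 -0.56] z at y=.065 0.05997906389474572 rms 0.0019288681752357823 ext [-0.0871  0.0221  0.0527] [0.0878 0.16   0.0654]
rect in tool frame (array([-3.9, 91. ]), array([146.4, 183.3]), 89.9) [-0.0955  0.0177] [0.0879 0.1641]
far edge: slope deg 1.0208030853174244 y at x=0 0.1584011161742602 46
top 497 slope x,y deg [ 4.16 -3.58] z at y=.065 0.06309239684604674 rms 0.003973951439822921 ext [-0.0896  0.0471  0.0445] [0.0851 0.1598 0.0652]
rect in tool frame (array([ -1.8, 102.5]), array([177.9, 116.5]), 0.2) [-0.0909  0.044 ] [0.087  0.1606]
far edge: slope deg 0.2393263695774222 y at x=0 0.15756997018238525 46
```

View pics/t3.png

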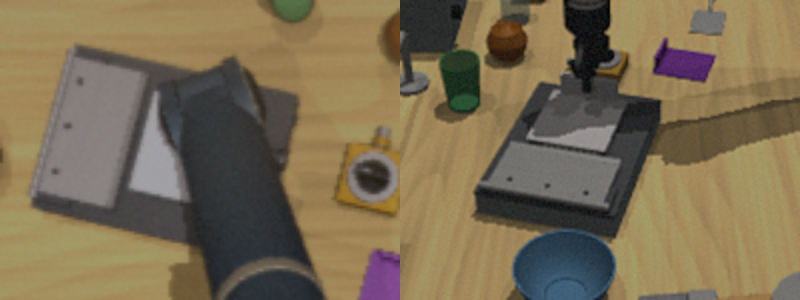

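The plate is parallel to the flap, about 11 mm short of its edge (top crop, (142,140)). Next a lateral check against the deck, within one view.

```bash
cat > lat.py <<'E'
from m import *
import sys
zp=float(sys.argv[1]);B=np.array([.5638,.2164]);t=np.radians(-14.2);X=np.array([np.cos(t),np.sin(t)]);Y=np.array([-X[1],X[0]])
for n in('side','top'):
    z=np.load(n+'.npz');P=pts(n,z['d']);G=P[...,:2]-B;L=np.stack([G@X,G@Y,P[...,2]],-1)
    def ext(zl,zh,yl,yh,lim):
        lo=[];hi=[]
        for y in np.arange(yl,yh,.004):
            m=(L[...,2]>zl)&(L[...,2]<zh)&(abs(L[...,1]-y)<.004)&(abs(L[...,0])<lim)
            if m.sum()>5: lo.append(L[m][:,0].min());hi.append(L[m][:,0].max())
        return [np.round(np.array([np.mean(v),np.polyfit(range(len(v)),v,1)[0]/.004*57.3])*[1000,1],1) for v in (lo,hi)]
    print(n,'plate',ext(zp-.007,zp+.007,-.09,.02,.09),'deck',ext(.036,.07,-.1,.02,.135),'flap',ext(.052,.068,.06,.12,.12),'farflap edge', [np.round(1000*np.percentile(L[(abs(L[...,2]-.059)<.008)&(abs(L[...,0]-xx)<.01)&(L[...,1]>.036)&(L[...,1]<.08)][:,1],1),1) for xx in(-.08,-.04,0,.04,.08)])
    print('plate edge',[np.round(1000*np.percentile(L[(abs(L[...,2]-zp)<.007)&(abs(L[...,0]-xx)<.01)&(L[...,1]<.036)&(L[...,1]>-.1)][:,1],99),1) if ((abs(L[...,2]-zp)<.007)&(abs(L[...,0]-xx)<.01)&(L[...,1]<.036)&(L[...,1]>-.1)).any() else None for xx in(-.05,-.025,0,.025,.05)])
E
python3 lat.py .0605
```

```text
side plate [array([-56.9,  -0.8]), array([71.6,  0.2])] deck [array([-106.7,    0.5]), array([112.3,   1. ])] flap [array([-90. , -13.3]), array([95.3, 15.9])] farflap edge [np.float64(42.0), np.float64(42.5), np.float64(41.5), np.float64(42.4), np.float64(42.4)]
plate edge [np.float64(30.2), np.float64(31.7), np.float64(30.1), np.float64(31.6), np.float64(30.1)]
top plate [array([-61.5,  -2.7]), array([ 3.1, 76.1])] deck [array([-1.098e+02, -1.000e-01]), array([ 19.4, 165.5])] flap [array([-92.8, -11.9]), array([92.2, 12.6])] farflap edge [np.float64(41.2), np.float64(41.0), np.float64(41.9), np.float64(39.1), np.float64(40.1)]
plate edge [np.float64(27.8), np.float64(26.5), np.float64(27.0), np.float64(26.7), np.float64(27.7)]
```

>>> jog_arm(
  deltas=[
    {"delta_pos": [-0.02,0.005,-0.03],"twist": [0,0,0]},
    {"delta_pos": [-0.02,0.005,-0.04],"twist": [0,0,0]},
    {"delta_pos": [0,0,-0.02],"twist": [0,0,0]},
    {"delta_pos": [0,0,-0.01],"twist": [0,0,0]},
    {"delta_pos": [0,0,0],"twist": [0,0,0]},
  ],
)

```text
time: 12.7
ee_pos: [0.5365, 0.1133, 0.0732]
tcp_rot: [3.117, -0.392, -0.0]
wrist_force: [0.1, -0.3, -2.6]
width: 0.105
grip_force: 69.9
```

>>> jog_arm(
  deltas=[
    {"delta_pos": [0,0,-0.01],"twist": [0,0,0]},
    {"delta_pos": [0,0,0],"twist": [0,0,0]},
  ],
)

```text
time: 12.9
ee_pos: [0.5367, 0.1133, 0.0723]
tcp_rot: [3.117, -0.392, 0.0]
wrist_force: [0.3, 0.1, -1.8]
width: 0.104
grip_force: 69.9
```

>>> jog_arm(
  deltas=[
    {"delta_pos": [0,0,-0.01],"twist": [0,0,0]},
    {"delta_pos": [0,0,0],"twist": [0,0,0]},
  ],
)

```text
time: 13.1
ee_pos: [0.5368, 0.1133, 0.072]
tcp_rot: [3.117, -0.392, 0.001]
wrist_force: [-1.9, -0.9, 4.7]
width: 0.101
grip_force: 70.8
```

>>> jog_arm(
  deltas=[
    {"delta_pos": [0,0,0.025],"twist": [0,0,0]},
    {"delta_pos": [0.012,0.048,0],"twist": [0,0,0]},
    {"delta_pos": [0,0,0],"twist": [0,0,0]},
  ],
)

```text
time: 13.4
ee_pos: [0.538, 0.1191, 0.0738]
tcp_rot: [-3.116, 0.391, -0.001]
wrist_force: [-0.3, 0.6, -2.5]
width: 0.104
grip_force: 69.8
```

```bash
python3 - <<'E'
from h import *
snap('top');snap('side')
o=bot.get_obs();print(np.round(o['tcp_rot'],4),np.round(o['ee_pos'],4),o['wrist_force'])
E
python3 lat.py .0515
```

```text
[ 3.117e+00 -3.913e-01 -5.000e-04] [0.5377 0.1184 0.0736] [-0.21875443 -0.31000789 -2.05902137]
side plate [array([-85.9,   0.6]), array([84.6, -0.2])] deck [array([-1.06e+02,  1.00e-01]), array([112.6,   0.5])] flap [array([-89.8, -14.2]), array([95.5, 13.2])] farflap edge [np.float64(43.9), np.float64(42.7), np.float64(42.8), np.float64(41.6), np.float64(44.2)]
plate edge [np.float64(30.8), np.float64(27.7), np.float64(28.0), np.float64(29.4), np.float64(28.7)]
top plate [array([-86.5,  -0.6]), array([  1.3, 139.6])] deck [array([-83.6, -85. ]), array([42.2, 93.6])] flap [array([-95.3, -13.4]), array([92.7, 13.8])] farflap edge [np.float64(39.1), np.float64(41.7), np.float64(40.5), np.float64(41.2), np.float64(41.4)]
plate edge [np.float64(33.3), np.float64(33.5), np.float64(35.1), np.float64(35.6), np.float64(34.0)]
```

```bash
cat > lat2.py <<'E'
from m import *
import sys
B=np.array([.5638,.2164]);t=np.radians(-14.2);X=np.array([np.cos(t),np.sin(t)]);Y=np.array([-X[1],X[0]])
n='side';im=np.load(n+'.npz')['im'];p=camera_params(n)
# rectify the deck-top plane into box coords (0.5 mm/px) for line reading
def rectify(zp,sc=2):
    xs,ys=np.meshgrid(np.arange(-120,120,1/sc),np.arange(60,-120,-1/sc))
    W=np.concatenate([B+(xs[...,None]*X+ys[...,None]*Y)/1000,np.full(xs.shape+(1,),zp)],-1)
    c=W@np.array(p['R']).T+p['t'];return cv2.remap(im,(c[...,0]/c[...,2]*p['fx']+p['cx']).astype(np.float32),(c[...,1]/c[...,2]*p['fy']+p['cy']).astype(np.float32),1)
zp=float(sys.argv[1]);g=cv2.GaussianBlur(rectify(zp).mean(2),(5,9),0)
for y in range(-50,int(sys.argv[2]),10):
    r=np.gradient(g[(60-y)*2]);f=lambda a,b,s:(lambda i:(a+i/2,round(float(s*r[(a+120)*2+i]),1)))(int(np.argmax(s*r[(a+120)*2:(b+120)*2])))
    print(y,'plateL',f(-80,-45,1),'plateR',f(45,85,-1))
E
python3 lat2.py .052 30
python3 - <<'E'
import cv2,sys;sys.argv=['',".052","-60"];sys.path.insert(0,'.')
exec(open('lat2.py').read());cv2.imwrite('pics/r1.png',cv2.convertScaleAbs(rectify(.052,3)[...,::-1],alpha=1.6))
E
```

```text
-50 plateL (-64.5, 4.9) plateR (66.0, 5.7)
-40 plateL (-64.0, 5.0) plateR (66.5, 4.1)
-30 plateL (-63.5, 7.4) plateR (66.5, 4.5)
-20 plateL (-63.0, 8.0) plateR (66.0, 4.7)
-10 plateL (-64.5, 7.7) plateR (66.5, 5.8)
0 plateL (-64.0, 8.3) plateR (66.0, 4.2)
10 plateL (-64.0, 8.9) plateR (66.0, 5.2)
20 plateL (-63.5, 9.6) plateR (65.5, 9.1)
```

View pics/r1.png

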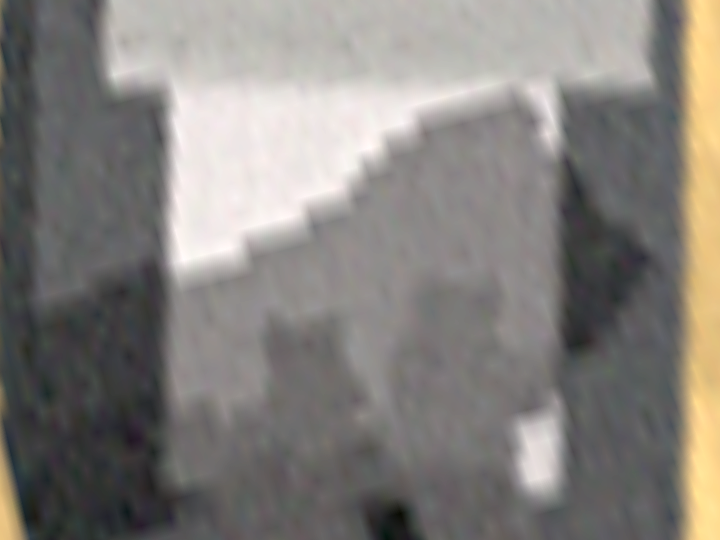

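The rectified side view shows the plate square with the deck, about 1.4 mm to -X of centre. I'll correct that and slide 37 mm along box +Y.

>>> jog_arm(
  deltas=[
    {"delta_pos": [0.014,-0.003,0],"twist": [0,0,0]},
    {"delta_pos": [0.01,0.039,0],"twist": [0,0,0]},
    {"delta_pos": [0.01,0.039,0],"twist": [0,0,0]},
    {"delta_pos": [0.01,0.039,0],"twist": [0,0,0]},
    {"delta_pos": [0.01,0.039,0],"twist": [0,0,0]},
    {"delta_pos": [0,0,0],"twist": [0,0,0]},
  ],
)

```text
time: 14.1
ee_pos: [0.5433, 0.1344, 0.0739]
tcp_rot: [-3.117, 0.39, -0.0]
wrist_force: [-0.5, -0.4, -1.6]
width: 0.106
grip_force: 69.8
```

>>> jog_arm(
  deltas=[
    {"delta_pos": [0.01,0.039,0],"twist": [0,0,0]},
    {"delta_pos": [0.01,0.039,0],"twist": [0,0,0]},
    {"delta_pos": [0.01,0.039,0],"twist": [0,0,0]},
    {"delta_pos": [0.01,0.039,0],"twist": [0,0,0]},
    {"delta_pos": [0.012,0.047,0],"twist": [0,0,0]},
    {"delta_pos": [0,0,0],"twist": [0,0,0]},
  ],
)

```text
time: 14.7
ee_pos: [0.5486, 0.1548, 0.0739]
tcp_rot: [-3.117, 0.39, -0.0]
wrist_force: [-0.0, 0.3, -1.5]
width: 0.104
grip_force: 69.8
```

```bash
python3 - <<'E'
from h import *
snap('top');snap('side')
o=bot.get_obs();print(np.round(o['tcp_rot'],4),np.round(o['ee_pos'],4),o['wrist_force'])
B=np.array([.5638,.2164]);t=np.radians(-14.2);X=np.array([np.cos(t),np.sin(t)]);Y=np.array([-X[1],X[0]])
g=o['ee_pos'][:2]-B;print(g@X,g@Y)
E
python3 lat2.py .051 30
python3 - <<'E'
import cv2,sys;sys.argv=['',".051","-60"];sys.path.insert(0,'.')
exec(open('lat2.py').read());cv2.imwrite('pics/r2.png',cv2.convertScaleAbs(rectify(.051,3)[...,::-1],alpha=1.6))
E
```

```text
[ 3.1169e+00 -3.9180e-01 -2.0000e-04] [0.5484 0.1538 0.0738] [ 0.42085253 -0.43284341 -2.71457087]
0.00038443532458709746 -0.0644879606139684
-50 plateL (-62.5, 2.8) plateR (69.5, 7.9)
-40 plateL (-63.0, 4.8) plateR (69.5, 6.8)
-30 plateL (-62.5, 5.0) plateR (69.0, 1.7)
-20 plateL (-62.5, 5.4) plateR (68.0, 4.2)
-10 plateL (-62.5, 5.5) plateR (69.0, 5.4)
0 plateL (-61.5, 9.0) plateR (69.5, 5.2)
10 plateL (-61.0, 8.6) plateR (68.5, 5.2)
20 plateL (-60.5, 10.3) plateR (69.0, 4.0)
```

View pics/r2.png

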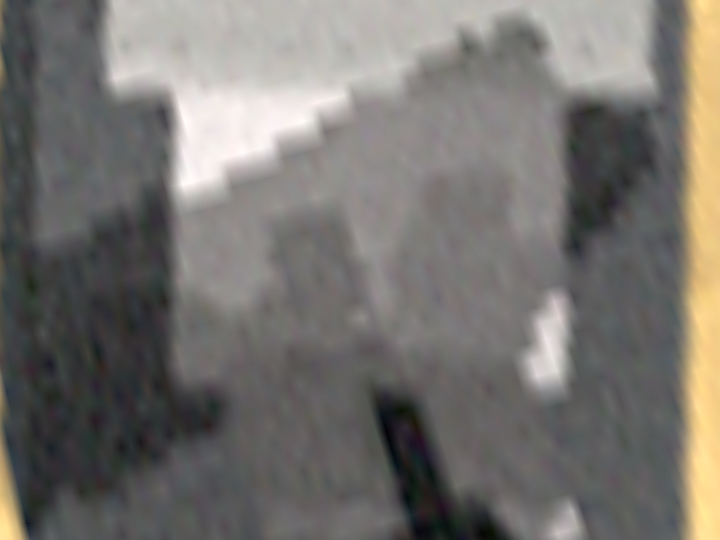

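The flap is lying flat, the plate is centred and square, and the tuck is about 28–30 mm. Pressing down.

>>> jog_arm(
  deltas=[
    {"delta_pos": [0,0,-0.015],"twist": [0,0,0]},
    {"delta_pos": [0,0,-0.01],"twist": [0,0,0]},
    {"delta_pos": [0,0,-0.01],"twist": [0,0,0]},
    {"delta_pos": [0,0,-0.005],"twist": [0,0,0]},
    {"delta_pos": [0,0,0],"twist": [0,0,0]},
  ],
)

```text
time: 15.3
ee_pos: [0.5485, 0.1534, 0.072]
tcp_rot: [3.117, -0.393, 0.001]
wrist_force: [-6.0, -1.3, 14.3]
width: 0.106
grip_force: 72.4
```

>>> jog_arm(
  deltas=[
    {"delta_pos": [0,0,-0.008],"twist": [0,0,0]},
    {"delta_pos": [0,0,0],"twist": [0,0,0]},
    {"delta_pos": [0,0,0],"twist": [0,0,0]},
  ],
)

```text
time: 15.6
ee_pos: [0.5485, 0.1534, 0.072]
tcp_rot: [3.116, -0.393, 0.001]
wrist_force: [-6.8, -2.7, 19.1]
width: 0.1
grip_force: 73.2
```

```bash
python3 - <<'E'
from m import *
B=np.array([.5638,.2164]);t=np.radians(-14.2);X=np.array([np.cos(t),np.sin(t)]);Y=np.array([-X[1],X[0]])
for n in('top','side'):
    im,d,P=snap(n);G=P[...,:2]-B;x,y,z=G@X,G@Y,P[...,2]
    f=lambda m:np.round(np.median(z[m&(abs(z-.055)<.03)])*1000,1)
    print(n,'flap z near lip, far',f((abs(x)<.08)&(y>.05)&(y<.07)),f((abs(x)<.08)&(y>.11)&(y<.13)),'plate z',[f((abs(x-.0+-a)<.015)&(abs(y-b)<.01)) for a in(-.045,.045) for b in(-.03,0.,.03)])
    w=(178,220,275,320) if n=='top' else (200,240,260,310)
    Q=P[w[0]:w[1],w[2]:w[3]].reshape(-1,3);Q=Q[(Q[:,2]>.062)&(Q[:,2]<.085)];print('knob',pca(Q))
o=bot.get_obs();print(o['wrist_force'],o['time'])
E
python3 lat2.py .049 30
```

```text
top flap z near lip, far 59.1 59.1 plate z [np.float64(nan), np.float64(49.6), np.float64(50.5), np.float64(nan), np.float64(nan), np.float64(nan)]
knob (array([522.5, -51.6]), array([ 4.3, 12. ]), np.float64(74.7))
side flap z near lip, far 58.1 58.0 plate z [np.float64(47.7), np.float64(47.2), np.float64(49.2), np.float64(47.4), np.float64(48.1), np.float64(48.4)]
knob (array([539. ,   2.2]), array([  2.8, 104.8]), np.float64(72.1))
[-6.60407548 -3.54150242 18.57016346] 15.7
-50 plateL (-64.5, 3.2) plateR (68.5, 6.2)
-40 plateL (-63.0, 4.2) plateR (70.0, 2.9)
-30 plateL (-62.5, 4.5) plateR (68.5, 1.8)
-20 plateL (-62.0, 4.8) plateR (69.0, 5.6)
-10 plateL (-62.0, 6.0) plateR (69.0, 3.7)
0 plateL (-61.5, 9.0) plateR (69.5, 4.8)
10 plateL (-61.0, 9.2) plateR (69.0, 4.9)
20 plateL (-62.0, 7.9) plateR (69.5, 4.9)
  return _methods._mean(a, axis=axis, dtype=dtype,
  ret = ret.dtype.type(ret / rcount)
```

```bash
python3 -c "
from rig import job
print(job.sign_off())"
```

```text
the job is handed in; nothing more can be done
None
```

I turned the gas knob clockwise to its end stop, then laid the cover over the burner tile, square and centred side to side (about 4 mm towards the flap, to get the tuck). It is tucked about 28–30 mm under the unlifted flap, still gripped and pressed flat on the deck at about 19 N; the job was handed in at 15.7 s, and the sign-off returned no verdict.

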